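# Seat and hold the drive collar on the mixer shaft's flat

### The job

Get the paint mixer's drive ready for its set screw to be tightened: press the popped-up cover plate down until it lies level on the gearbox, then take the upright shaft between the fingers, feel for its flat and turn the shaft until the flat faces the notch in the front edge of the cover plate. Slide the drive collar (the one with the set screw and the D-shaped bore) onto the shaft, screw towards the notch, fully down on the cover plate, and finish still gripping it there: do not let go. Leave everything else on the bench where it is.

Things in the scene. Friction and masses are not known exactly. Their poses are not given: they have to be found in the camera images.
- mixer: the mixer's gearbox, a grey box 150 x 124 mm on a 180 x 150 mm foot, its top 80 mm above the bench, with a horizontal blue motor behind (+x, 97 mm long, 39 mm radius). It is fixed to the bench, upright, at a varying place and yaw (up to 0.3 rad). Origin: on the bench under the shaft's axis. Its -x side is the front, towards the robot.
- cover (a joint): angle of the cover plate on its stiff rear hinge (rad): 0 is level on the gearbox; it starts popped up at 0.2 to 0.38 and stays where it is left. Aluminium plate 140 mm deep, 116 mm wide, 6 mm thick, with a 45 mm hole round the shaft; its front edge is 67 mm before the shaft's axis, its hinge line 73 mm behind the axis, 80 mm above the bench. It falls no lower than 0.
- cover_press (a point): where to press: on the cover's top face, midway, 42 mm in front of the shaft's axis and 86 mm above the bench when level; it moves with the plate. About 3 to 5 N downward here moves the plate. In front of this point the front edge has a notch 28 mm wide and 18 mm deep, in the middle.
- spindle: fixed bearing of the upright steel shaft. Origin: on the shaft's axis, level with the level cover's top face (86 mm above the bench). Its axes are the gearbox's and do NOT turn with the shaft: the shaft's angle is not given, feel or see it. At the start the flat faces 0.4 to 1.4 rad away from the notch (-x), counter-clockwise from above, i.e. from -x towards -y of the gearbox.
- shaft_top (a point): centre of the shaft's top end, 46 mm above the level cover. Shaft: 30 mm diameter with one flat along its whole length, 10 mm from the axis; top 4 mm chamfered by 2.5 mm. Gripped across the flat it measures 25 mm, on the round 30 mm. It turns lightly (0.02 N m) and stays where left; oiled (friction 0.2), a squeeze within about 0.3 rad of the flat snaps it against the pad.
- collar: drive collar, dark steel, 0.15 to 0.3 kg, loose, flat on the bench left or right of the mixer, yaw within 1 rad of zero: 54 mm diameter, 28 mm high, two wrench flats 44 mm apart on its +y and -y sides to grip. D-bore of 32 mm diameter, its flat on the -x side 11 mm from the axis (1 mm clearance on the shaft). Origin: bore axis, underside.
- set_screw (a point): the head of the collar's set screw, a small steel cylinder of 9 mm diameter that sticks out 7 mm; the point is its end, 34 mm from the bore's axis on the collar's -x side, at half height (14 mm).
- spacer: bystander: a plain dark steel ring, 64 mm outside, 40 mm inside, 18 mm high, without screw or flats, lying on the other side of the mixer. Leave alone.
- pigment_a: bystander: small pigment jar, 38 mm diameter, 75 mm high, in front of the mixer to the left. Origin under its middle.
- pigment_b: bystander: small pigment jar, 38 mm diameter, 75 mm high, behind to the left. Origin under its middle.
- tin: bystander: metal tin, 84 mm diameter, 100 mm high, behind to the right. Origin under its middle.
- cup: bystander: light open mixing cup, 76 mm diameter at the rim, 85 mm high, in front of the mixer to the right. Origin under its middle.
- brush: bystander: paint brush lying far left on the bench.
- hex_key: bystander: L-shaped hex key of 8 mm bar, 100 mm long, lying far right on the bench.
Things that resemble listed ones, but are neither listed nor needed, are in the scene too. What is shaped like the collar but pink, turquoise or white is not meant.

How it is judged:
By the outcome, as a careful person would: the job done as asked, in the order asked, and still so for the second after the job is handed in, while the arm keeps its last pose, push and grip.
It also fails if it takes over 61 s, if anything falls off the work surface, if the arm or the gripper's body presses on something with over 40 N, if the wrist force passes 120 N, or if a joint passes its speed limit or range.

### The arm

A 6-joint arm with a two-finger parallel gripper is mounted at the origin on the work surface. World frame = base frame: x ahead of the robot, y to its left, z up, the work surface at z = 0. Lengths are in m, angles in rad, forces in N, time in s.
With the tool pointing down it reaches from about 0.3 to 0.775 m from the base axis. Payload 14.6 kg.
Tool frame: the origin (TCP) lies on the mounting face of the last link; the fingertips stand 199 mm ahead of it and the grasp point (between the pads) lies 180 mm ahead of it; z points along the fingers, y is the line along which they close (so a half turn about z gives the same grasp; the last joint's range is limited). The gripper opens to 94 mm and grips with 3 to 60 N. Pads are 16 mm wide; open, the fingers measure 119 mm over their backs; the gripper's body (75 mm by 177 mm) begins 78 mm behind the grasp point.
Start: joints at [1.243, 0.3, 1.521, -0, 1.321, -0.067], TCP at [0.142, 0.531, 0.405] pointing down, gripper open.
Joint ranges: [-3.03, 3.03], [-0.79, 2.21], [0.23, 2.52], [-1.04, 4.18], [0, 3.07], [-2.55, 2.55]. Speed limits (rad/s): [2.22, 2.22, 2.57, 3.14, 3.14, 3.14].

### API

Orientations are given as [roll, pitch, yaw] about the fixed x, y, z axes, in that order (R = Rz(yaw) Ry(pitch) Rx(roll)).
In Python, from station import telemetry, cams, workorder, finder gives the robot as it stands.
- The arm moves only by the tool jog_arm, never from a script. Its argument "rows" is a list of rows, each an object with "gripper": the finger opening in m, from 0 to 0.094; "slide": the shift along the tool's x, y, z in m, a list of three; "spin": the turn about the tool's z in rad. In form: [{"gripper": gripper, "slide": [tx, ty, tz], "spin": spin}, ...]. A call has 1 to 8 rows; each row is the pose to reach, as a shift and turn from the pose commanded when the call began, along the tool's axes at that moment; what a row does not reach only later rows make up. A row lasts 1/10 s, in which the tool goes at most 50 mm and 8.59 degrees, less where a joint would pass 70% of its speed; a pose out of reach is approached as far as the arm can. A call with a gripper value outside its range is refused whole. The fingers move at their own pace and stop on an object; "squeeze" is the grip in N (left out, the last holds). Time passes only in rows, so rows that repeat a pose let the fingers close. It gives the time, the measured TCP pose, the force, the opening and the grip force at its end, in the units of the state.
- telemetry.get_obs(): the state, without advancing time (a new reading comes with each control period).
- cams.camera(name): name is "scene" or "top" or "wrist"; returns (picture, depth): 420x560x3 uint8, red, green, blue; 420x560 float32, m along the optical axis (not along the pixel's ray), 0 where there is no reading.
- cams.camera_info(name): a dict with "camera_matrix" (3x3 intrinsics, pixels), "k1" (the pictures are not rectified: a ray, as slopes to the right and down, at radius r is drawn at 1 + k1 r^2 times it, then the intrinsics apply), "R" (3x3) and "t" (3): a world point X has camera coordinates R X + t; the wrist camera has in their place "tool_from_camera" (4x4, takes a point from camera to tool coordinates, whose origin is the TCP and whose axes are the flange's). Camera axes: x right, y down, z forward; pixel columns grow to the right and rows downward; lengths in m; the calibration is good to about 2 mm. A picture is of the moment at which its call begins: read the wrist's pose just before it. camera_info takes no time and is no camera call.
- workorder.hand_in(): hands the job in; it is judged then, once.
Trained networks look in the newest picture that a camera, given by its name, has taken for a name from the list of things; names that differ only in an ending like _2 or _b are one class to them, and where a whole thing is asked for, a point or a joint stands for the part that bears it (a point fixed in the world has none). Each returns a list of dicts, best first, with "confidence" (0 to 1); they miss things now and then, are a little off and sometimes report something else, mostly with a low value. They report only what shows in the picture. A call takes as long as a camera call. They do not tell look-alikes from the thing itself.
- finder.find_in(target, camera): "point" ([x, y, z] in m, in world coordinates, good to about 4 mm: the middle of the surface that is visible of it).
- finder.masks_of(target, camera): "region" (420x560 bool, what is visible of it).
The state is a dict: "time_s": time; "qpos": joint angles; "joint_vel": joint speeds; "tau": joint torques, N m; "ee_pos": TCP position; "eef_rot": TCP orientation; "force": force on the tool from outside, world axes, zero at the start; "moment": the same for the moment, N m; "grip_width": finger opening in m; "grip_force": force on a finger pad.
Only numpy, scipy, OpenCV 4.12 (cv2) and the standard library are available. Lean on these libraries where they do the work, as an engineer would, in place of code of your own. Each camera call takes 0.05 s, during which the arm holds its last target. There are 200 camera calls.

## Working session

There is one attempt and no reset: what is moved stays moved. The work goes in short steps, Python scripts to look and compute and a tool call to move; the robot and the scene stay as the last step left them, time stands still between calls to the robot, and variables do not carry over. Pictures are saved under pics/ and viewed, at most 10 in all, crops included, and the job is handed in when it is done.

Besides the shell and the picture viewer there is one more tool, called after "Call:" as name(argument=value, ...) on one line, values as JSON. jog_arm: Moves the arm, as the interface text tells. Its arguments: {"type":"object","properties":{"rows":{"type":"array","items":{"type":"object","properties":{"gripper":{"type":"number"},"slide":{"type":"array","items":{"type":"number"}},"spin":{"type":"number"}}}},"squeeze":{"type":"number"}},"required":["rows"]}

```bash
ls; mkdir -p pics; cat > h.py <<'E'
import numpy as np, cv2
from station import telemetry, cams, workorder, finder
from scipy.spatial.transform import Rotation as Ro
def obs(): return telemetry.get_obs()
def T():
    o=obs(); M=np.eye(4); M[:3,:3]=Ro.from_euler('xyz',o['eef_rot']).as_matrix(); M[:3,3]=o['ee_pos']; return M
def cam(name):
    """returns pic, depth, world points HxWx3"""
    M=T(); p,d=cams.camera(name); ci=cams.camera_info(name); return p,d,world(d,ci,M)
def world(d,ci,M):
    K=np.array(ci['camera_matrix']); k=ci['k1']
    h,w=d.shape; v,u=np.mgrid[:h,:w].astype(float)
    xd=(u-K[0,2])/K[0,0]; yd=(v-K[1,2])/K[1,1]; x,y=xd.copy(),yd.copy()
    for _ in range(8):
        s=1+k*(x*x+y*y); x,y=xd/s,yd/s
    P=np.stack([x*d,y*d,d],-1)
    if 'R' in ci: W=(P-np.array(ci['t']))@np.array(ci['R'])
    else:
        X=M@np.array(ci['tool_from_camera']); W=P@X[:3,:3].T+X[:3,3]
    W[d<=0]=np.nan
    return W
def save(p,n,s=1):
    cv2.imwrite('pics/'+n,cv2.resize(p[...,::-1],None,fx=s,fy=s))
E
python3 - <<'E'
from h import *
print({k:np.round(v,3) for k,v in obs().items()})
for n in('top','scene'):
    p,d,W=cam(n); save(p,n+'1.png'); np.savez('pics/'+n+'1.npz',p=p,W=W)
    for t in ('mixer','cover_press','shaft_top','collar','set_screw','spacer','pigment_a','tin','cup'):
        print(n,t,[(np.round(r['point'],3).tolist(),round(r['confidence'],2)) for r in finder.find_in(t,n)[:4]])
print(cams.camera_info('wrist')); print(obs()['time_s'])
E
```

```text
pics
{'time_s': np.float64(0.0), 'qpos': array([ 1.243,  0.3  ,  1.522,  0.   ,  1.321, -0.067]), 'joint_vel': array([ 0.001,  0.   ,  0.   , -0.002, -0.   ,  0.   ]), 'tau': array([-3.0000e-03, -5.3181e+01, -3.5273e+01,  7.1000e-02,  2.4000e-02,
       -0.0000e+00]), 'ee_pos': array([0.142, 0.531, 0.404]), 'eef_rot': array([-3.14 , -0.   ,  2.881]), 'force': array([0.233, 0.541, 0.106]), 'moment': array([-0.006,  0.042,  0.049]), 'grip_force': np.float64(0.0), 'grip_width': np.float64(0.094)}
top mixer [([0.519, 0.502, 0.019], 0.7), ([0.571, -0.004, 0.087], 0.56)]
top cover_press [([0.559, -0.004, 0.106], 0.78)]
top shaft_top [([0.556, -0.01, 0.132], 0.61)]
top collar [([0.39, -0.356, 0.032], 0.54), ([0.513, -0.208, 0.029], 0.5), ([0.579, -0.397, 0.027], 0.44), ([0.56, -0.005, 0.107], 0.43)]
top set_screw [([0.391, -0.359, 0.028], 0.54), ([0.582, -0.393, 0.026], 0.43)]
top spacer [([0.498, 0.294, 0.016], 0.57)]
top pigment_a [([0.704, 0.275, 0.071], 0.66), ([0.402, 0.158, 0.075], 0.39)]
top tin [([0.697, -0.288, 0.097], 0.72)]
top cup [([0.384, -0.204, 0.014], 0.57)]
scene mixer [([
[... 521 characters left out ...]
0.047], 0.69), ([0.414, 0.157, 0.051], 0.53)]
scene tin [([0.727, -0.301, 0.096], 0.61)]
scene cup [([0.396, -0.199, 0.053], 0.73)]
{'camera_matrix': array([[298.09967898,   0.        , 275.44414474],
       [  0.        , 298.09967898, 209.9970872 ],
       [  0.        ,   0.        ,   1.        ]]), 'k1': -0.0011310799736505344, 'tool_from_camera': array([[ 3.27046743e-04, -9.71510041e-01, -2.36998173e-01,
         6.90119080e-02],
       [ 9.99999562e-01,  5.25669004e-04, -7.74884099e-04,
         8.02715182e-04],
       [ 8.77390276e-04, -2.36997816e-01,  9.71509787e-01,
         1.95038316e-02],
       [ 0.00000000e+00,  0.00000000e+00,  0.00000000e+00,
         1.00000000e+00]])}
1.0
```

View pics/top1.png

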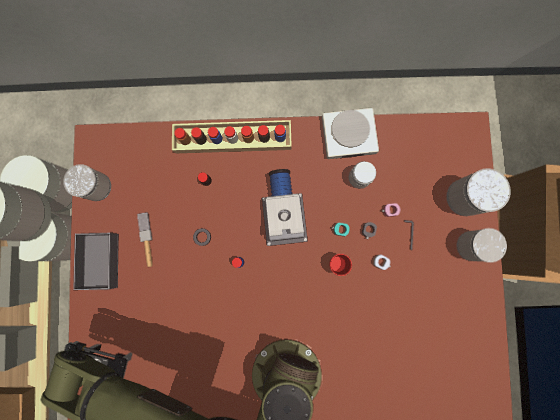

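View pics/scene1.png

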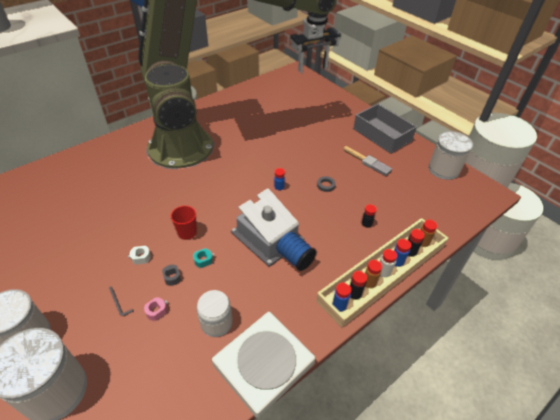

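The top image shows the mixer at (285,215), the dark collar at (369,229) and its turquoise (341,229), pink and white look-alikes nearby. The dark collar lies at about (0.52,-0.315). I'll go above the mixer for a close view.

Call:
jog_arm(rows=[{"slide":[-0.251,-0.21,-0.015],"spin":-0.13,"gripper":0.06},{"slide":[-0.503,-0.421,-0.015],"spin":-0.26,"gripper":0.06},{"slide":[-0.503,-0.421,-0.015],"spin":-0.26,"gripper":0.06},{"slide":[-0.503,-0.421,-0.015],"spin":-0.26,"gripper":0.06},{"slide":[-0.503,-0.421,-0.015],"spin":-0.26,"gripper":0.06},{"slide":[-0.503,-0.421,-0.015],"spin":-0.26,"gripper":0.06},{"slide":[-0.503,-0.421,-0.015],"spin":-0.26,"gripper":0.06},{"slide":[-0.503,-0.421,-0.015],"spin":-0.26,"gripper":0.06}])

```text
time_s: 1.8
ee_pos: [0.3725, 0.2025, 0.4147]
eef_rot: [3.141, 0.001, 3.141]
force: [0.4, 0.7, -0.5]
grip_width: 0.06
grip_force: 0.0
```

Call:
jog_arm(rows=[{"slide":[-0.13,-0.19,0],"gripper":0.06},{"slide":[-0.13,-0.19,0],"gripper":0.06},{"slide":[-0.13,-0.19,0],"gripper":0.06},{"slide":[-0.13,-0.19,0],"gripper":0.06},{"slide":[-0.13,-0.19,0],"gripper":0.06},{"slide":[-0.13,-0.19,0],"gripper":0.06},{"slide":[-0.13,-0.19,0],"gripper":0.06}])

```text
$.rows[0]: bad value
```

```bash
python3 - <<'E'
from h import *
o=obs(); print(o['ee_pos'],o['eef_rot'],o['joint_vel'].max())
p,d,W=cam('wrist'); save(p,'w1.png',1.4); np.savez('pics/w1.npz',p=p,W=W)
for t in ('cover_press','shaft_top'):
    print(t,[(np.round(r['point'],3).tolist(),round(r['confidence'],2)) for r in finder.find_in(t,'wrist')[:3]])
for t in ('cover','mixer','spindle'):
    for i,r in enumerate(finder.masks_of(t,'wrist')[:2]):
        m=r['region']; np.save(f'pics/m_{t}{i}.npy',m); q=W[m]; print(t,r['confidence'],m.sum(),np.nanmin(q,0).round(3),np.nanmedian(q,0).round(3),np.nanmax(q,0).round(3))
E
```

```text
[0.37253149 0.20245938 0.41465034] [3.14121822e+00 8.26841896e-04 3.14096346e+00] 0.0677353966806471
cover_press []
shaft_top []
mixer 0.81 1557 [ 0.459 -0.087  0.001] [0.472 0.012 0.012] [0.636 0.075 0.019]
mixer 0.72 296 [ 0.379  0.233 -0.001] [0.503 0.273 0.018] [0.531 0.288 0.261]
```

View pics/w1.png

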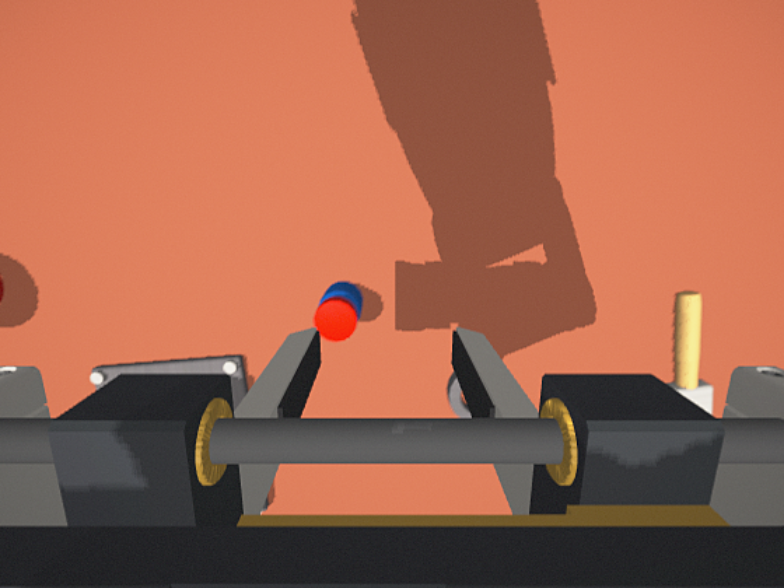

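The picture shows the blue jar at (337,310), the bench and the gripper in the lower half. The mixer isn't in view because the arm isn't over it yet. The camera sees ahead of the fingers on the robot side, so I'll go beyond the shaft.

Call:
jog_arm(rows=[{"slide":[-0.21,-0.21,-0.02],"gripper":0.06,"spin":0},{"slide":[-0.21,-0.21,-0.02],"gripper":0.06,"spin":0},{"slide":[-0.21,-0.21,-0.02],"gripper":0.06,"spin":0},{"slide":[-0.21,-0.21,-0.02],"gripper":0.06,"spin":0},{"slide":[-0.21,-0.21,-0.02],"gripper":0.06,"spin":0},{"slide":[-0.21,-0.21,-0.02],"gripper":0.06,"spin":0},{"slide":[-0.21,-0.21,-0.02],"gripper":0.06,"spin":0},{"slide":[-0.21,-0.21,-0.02],"gripper":0.06,"spin":0}])

```text
time_s: 2.9
ee_pos: [0.582, -0.0046, 0.4335]
eef_rot: [3.141, -0.001, -3.141]
force: [-0.6, 0.9, 0.3]
grip_width: 0.0601
grip_force: 0.0
```

```bash
python3 - <<'E'
from h import *
o=obs(); print(o['ee_pos'],o['eef_rot'],o['joint_vel'].max())
p,d,W=cam('wrist'); save(p,'w2.png',1.4); np.savez('pics/w2.npz',p=p,W=W)
for t in ('cover_press','shaft_top'):
    print(t,[(np.round(r['point'],3).tolist(),round(r['confidence'],2)) for r in finder.find_in(t,'wrist')[:3]])
for t in ('cover','mixer','spindle'):
    for i,r in enumerate(finder.masks_of(t,'wrist')[:2]):
        m=r['region']; np.save(f'pics/m_{t}{i}.npy',m); q=W[m]; print(t,r['confidence'],m.sum(),np.nanmin(q,0).round(3),np.nanmedian(q,0).round(3),np.nanmax(q,0).round(3))
E
```

```text
[ 0.58197828 -0.00463596  0.43352089] [ 3.14132657e+00 -1.26442607e-03 -3.14134694e+00] 0.028679807812605512
cover_press [([0.546, -0.004, 0.114], 0.8), ([0.499, 0.296, 0.021], 0.41)]
shaft_top [([0.556, -0.004, 0.132], 0.89)]
cover 0.79 12264 [ 0.486 -0.1   -0.002] [ 0.546 -0.006  0.115] [0.645 0.074 0.236]
mixer 0.87 19278 [ 0.461 -0.097 -0.001] [ 0.556 -0.004  0.101] [0.718 0.073 0.235]
spindle 0.85 919 [ 0.54  -0.027  0.079] [ 0.554 -0.006  0.132] [0.58  0.013 0.134]
```

View pics/w2.png

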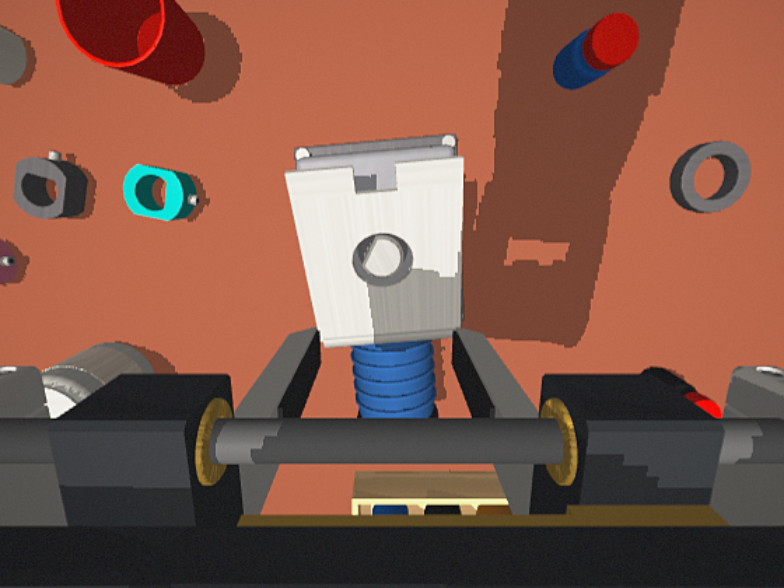

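The wrist picture shows the popped-up plate, with its notch at (375,180) and the shaft top at (382,257). The shaft's flat faces the upper left. The dark collar is at (50,187), its screw at (55,155).

```bash
python3 - <<'E'
from h import *
z=np.load('pics/w2.npz'); p,W=z['p'],z['W']
m=np.load('pics/m_cover0.npy')
q=W[m]; q=q[np.isfinite(q[:,0])]
# RANSAC plane of plate
rng=np.random.default_rng(0); best=0
for _ in range(500):
    a,b,c=q[rng.choice(len(q),3,False)]; n=np.cross(b-a,c-a); n/=np.linalg.norm(n)+1e-12
    if abs(n[2])<.85: continue
    k=abs((q-a)@n)<.002
    if k.sum()>best: best=k.sum(); bk=k
c=q[bk].mean(0); n=np.linalg.svd(q[bk]-c)[2][2]; n*=np.sign(n[2])
print('n',n.round(3),'tilt',np.arccos(n[2]),'yaw from n',np.arctan2(-n[1],-n[0]),best,len(q))
# shape in plane: pixels of whole image on plane near
inl=(abs((W-c)@n)<.003)&(np.linalg.norm(W-c,axis=-1)<.12)
inl=cv2.morphologyEx(inl.astype(np.uint8),cv2.MORPH_OPEN,np.ones((3,3)))
l,lab,st,_=cv2.connectedComponentsWithStats(inl); inl=lab==1+np.argmax(st[1:,4])
ex=np.cross([0,1,0],n); ex/=np.linalg.norm(ex); ey=np.cross(n,ex)
uv=np.c_[(W[inl]-c)@ex,(W[inl]-c)@ey].astype(np.float32)
r=cv2.minAreaRect(uv); print('rect',r)
box=cv2.boxPoints(r); print((c+box[:,:1]*ex+box[:,1:]*ey).round(4))
# shaft top
s=(abs(W[...,2]-.132)<.003)&(np.hypot(W[...,0]-.556,W[...,1]+.005)<.025)
P=W[s]; print('top',s.sum(),P.mean(0),P.min(0),P.max(0))
up=cv2.resize(p[150:220,230:320,::-1],None,fx=8,fy=8,interpolation=cv2.INTER_CUBIC); cv2.imwrite('pics/w2c.png',up)
# collar
for r in finder.masks_of('collar','wrist')[:4]:
    k=r['region']; print('collar',r['confidence'],np.nanmedian(W[k],0).round(4),p[k].mean(0).round())
for r in finder.find_in('set_screw','wrist')[:4]: print(r['confidence'],r['point'].round(4) if hasattr(r['point'],'round') else r['point'])
E
```

```text
n [0.331 0.029 0.943] tilt 0.33825750382613495 yaw from n -3.055148628537901 11810 12214
rect ((0.010803498327732086, 0.0006157159805297852), (0.14546558260917664, 0.11631704121828079), 4.600726127624512)
[[ 0.4908  0.046   0.1332]
 [ 0.5007 -0.0699  0.1332]
 [ 0.6374 -0.0583  0.0849]
 [ 0.6275  0.0576  0.0849]]
top 627 [ 0.55549972 -0.00549097  0.13194055] [ 0.54104044 -0.01971239  0.12903008] [0.56924414 0.00728301 0.13422228]
collar 0.83 [ 0.3986 -0.3287  0.0129] [98. 94. 87.]
collar 0.82 [ 0.5136 -0.2066  0.0279] [ 19. 166. 159.]
collar 0.76 [ 0.5085 -0.3067  0.026 ] [83. 79. 79.]
0.87 [0.5132, -0.3071, 0.0211]
0.83 [0.4016, -0.3236, 0.0093]
0.73 [0.5826, -0.3759, 0.0102]
0.72 [0.5129, -0.2104, 0.0323]
```

View pics/w2c.png

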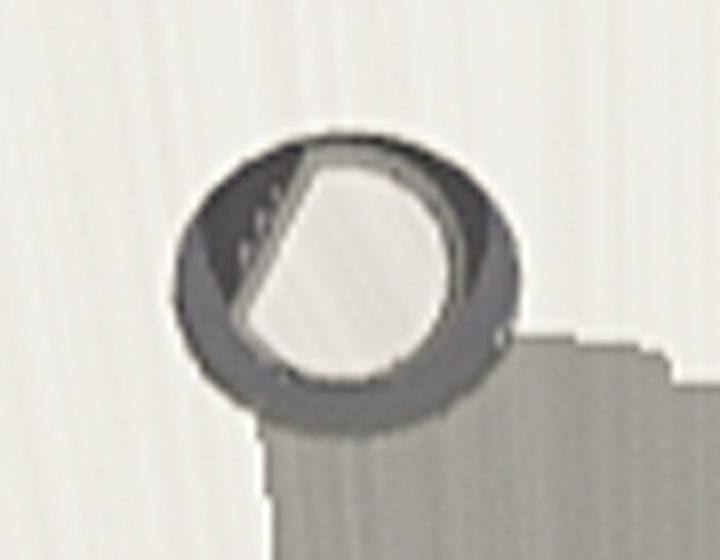

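```bash
python3 - <<'E'
from h import *
z=np.load('pics/w2.npz'); p,W=z['p'],z['W']
g=p.astype(int).sum(-1)
s=(abs(W[...,2]-.132)<.0022)&(np.hypot(W[...,0]-.556,W[...,1]+.005)<.02)&(g>600)
print(s.sum(),W[s][:,2].mean())
P=W[s][:,:2].astype(np.float32)*1000
c,r=cv2.minEnclosingCircle(P); print('circle',c,r)
h=cv2.convexHull(P)[:,0]; e=np.roll(h,-1,0)-h; L=np.hypot(*e.T)
hh=cv2.approxPolyDP(cv2.convexHull(P),1.0,True)[:,0]; e=np.roll(hh,-1,0)-hh; L=np.hypot(*e.T);i=L.argmax();print('edge',L[i],hh[i],hh[(i+1)%len(hh)])
d=e[i]/L[i]; n=np.array([d[1],-d[0]]); 
if (hh[i]-np.array(c))@n<0:n=-n
print('normal',n,'ang from -x to -y',np.arctan2(-n[1],-n[0]),'dist',(hh[i]-np.array(c))@n)
# dark collar: points z>0.02
b=(W[...,2]>.024)&(W[...,2]<.034)&(np.hypot(W[...,0]-.51,W[...,1]+.31)<.05)
Q=W[b][:,:2].astype(np.float32)*1000; c,r=cv2.minEnclosingCircle(Q); print('collar',len(Q),c,r,np.nanmedian(W[b][:,2]))
ys=np.where(b); print('px',ys[0].min(),ys[0].max(),ys[1].min(),ys[1].max())
E
```

```text
461 0.1323653086159398
circle (555.7847900390625, -6.903286457061768) 12.471691131591797
edge 17.22617 [544.51215   -9.928404] [559.8999  -17.67165]
normal [-0.44950482 -0.8932779 ] ang from -x to -y 1.1045854 dist 7.7693783256532924
collar 1071 (508.9412841796875, -314.9164123535156) 27.798677444458008 0.028705460328817822
px 113 156 9 49
```

Call:
jog_arm(rows=[{"slide":[0.045,-0.004,0],"gripper":0,"spin":-0.086},{"slide":[0.064,-0.0054,0.03],"gripper":0,"spin":-0.086},{"slide":[0.064,-0.0054,0.06],"gripper":0,"spin":-0.086},{"slide":[0.064,-0.0054,0.08],"gripper":0,"spin":-0.086},{"slide":[0.064,-0.0054,0.095],"gripper":0,"spin":-0.086},{"slide":[0.064,-0.0054,0.1],"gripper":0,"spin":-0.086},{"slide":[0.064,-0.0054,0.1],"gripper":0,"spin":-0.086},{"slide":[0.064,-0.0054,0.1],"gripper":0,"spin":-0.086}])

```text
time_s: 4.1
ee_pos: [0.5179, -0.0111, 0.3351]
eef_rot: [-3.141, 0.001, -3.056]
force: [0.2, 0.1, -0.0]
grip_width: 0.0013
grip_force: 0.0
```

Call:
jog_arm(rows=[{"slide":[0,0,0.01],"gripper":0,"spin":0},{"slide":[0,0,0.016],"gripper":0,"spin":0},{"slide":[0,0,0.022],"gripper":0,"spin":0},{"slide":[0,0,0.028],"gripper":0,"spin":0},{"slide":[0,0,0.034],"gripper":0,"spin":0},{"slide":[0,0,0.04],"gripper":0,"spin":0},{"slide":[0,0,0.044],"gripper":0,"spin":0},{"slide":[0,0,0.047],"gripper":0,"spin":0}])

```text
time_s: 4.9
ee_pos: [0.5177, -0.0112, 0.2868]
eef_rot: [3.142, -0.0, -3.056]
force: [-1.7, -0.0, 2.0]
grip_width: 0.0002
grip_force: 1.0
```

Call:
jog_arm(rows=[{"slide":[0,0,0.001],"gripper":0,"spin":0},{"slide":[0,0,0.002],"gripper":0,"spin":0},{"slide":[0,0,0.003],"gripper":0,"spin":0},{"slide":[0,0,0.003],"gripper":0,"spin":0}])

```text
time_s: 5.3
ee_pos: [0.5178, -0.0112, 0.2853]
eef_rot: [-3.141, 0.001, -3.056]
force: [-7.2, 0.8, 13.5]
grip_width: 0.0004
grip_force: 6.3
```

Call:
jog_arm(rows=[{"slide":[0,0,0.001],"gripper":0,"spin":0},{"slide":[0,0,0.001],"gripper":0,"spin":0}])

```text
time_s: 5.5
ee_pos: [0.5178, -0.0111, 0.2851]
eef_rot: [-3.141, 0.001, -3.056]
force: [-12.3, -0.5, 22.9]
grip_width: 0.0002
grip_force: 11.5
```

Call:
jog_arm(rows=[{"slide":[0,0,-0.03],"gripper":0,"spin":0},{"slide":[0,0,-0.075],"gripper":0.06,"spin":0.1},{"slide":[-0.038,0.001,-0.09],"gripper":0.06,"spin":0.25},{"slide":[-0.038,0.001,-0.09],"gripper":0.06,"spin":0.4},{"slide":[-0.038,0.001,-0.09],"gripper":0.06,"spin":0.55},{"slide":[-0.038,0.001,-0.09],"gripper":0.06,"spin":0.55},{"slide":[-0.038,0.001,-0.09],"gripper":0.06,"spin":0.55}])

```text
time_s: 6.2
ee_pos: [0.5555, -0.0069, 0.3732]
eef_rot: [3.142, 0.0, 2.681]
force: [-0.0, -0.2, -0.4]
grip_width: 0.045
grip_force: 0.0
```

```bash
cat >> h.py <<'E'
def shaft(p,W,zt=.132,g0=600,c0=(.556,-.0067)):
    g=p.astype(int).sum(-1)
    s=(abs(W[...,2]-zt)<.003)&(np.hypot(W[...,0]-c0[0],W[...,1]-c0[1])<.018)&(g>g0)
    P=W[s][:,:2].astype(np.float32)*1000
    if len(P)<30: print('few',len(P)); return
    c,r=cv2.minEnclosingCircle(P)
    hh=cv2.approxPolyDP(cv2.convexHull(P),1.0,True)[:,0]; e=np.roll(hh,-1,0)-hh; L=np.hypot(*e.T);i=L.argmax()
    n=np.array([e[i][1],-e[i][0]])/L[i]; n*=np.sign((hh[i]-c)@n)
    print('shaft',len(P),np.round(c,1),round(r,2),'edge',L[i],'ang',np.arctan2(-n[1],-n[0]),'dist',(hh[i]-c)@n)
def plate(W,c0=(.52,-.01),R=.12):
    k=(np.hypot(W[...,0]-.53,W[...,1]+.008)<.07)&(W[...,2]>.07)&(W[...,2]<.125)&(np.hypot(W[...,0]-.556,W[...,1]+.0067)>.03)
    q=W[k]; c=np.median(q,0); q=q[abs(q[:,2]-c[2])<.006]; c=q.mean(0); n=np.linalg.svd(q-c)[2][2]; n*=np.sign(n[2]); print('plate',len(q),c.round(4),n.round(4))
E
python3 - <<'E'
from h import *
o=obs(); print(o['ee_pos'],o['eef_rot'])
p,d,W=cam('wrist'); save(p,'w3.png',1.4); np.savez('pics/w3.npz',p=p,W=W)
plate(W); shaft(p,W); shaft(p,W,g0=500); shaft(p,W,g0=400)
E
```

```text
[ 0.55548298 -0.00693424  0.37323655] [3.14154238e+00 8.18754946e-05 2.68139019e+00]
plate 10424 [ 0.5304 -0.0051  0.0862] [-7.7e-03 -6.0e-04  1.0e+00]
few 0
few 0
shaft 655 [556.4  -6.3] 13.4 edge 17.880125 ang 1.1462027 dist 8.19939102043594
```

View pics/w3.png

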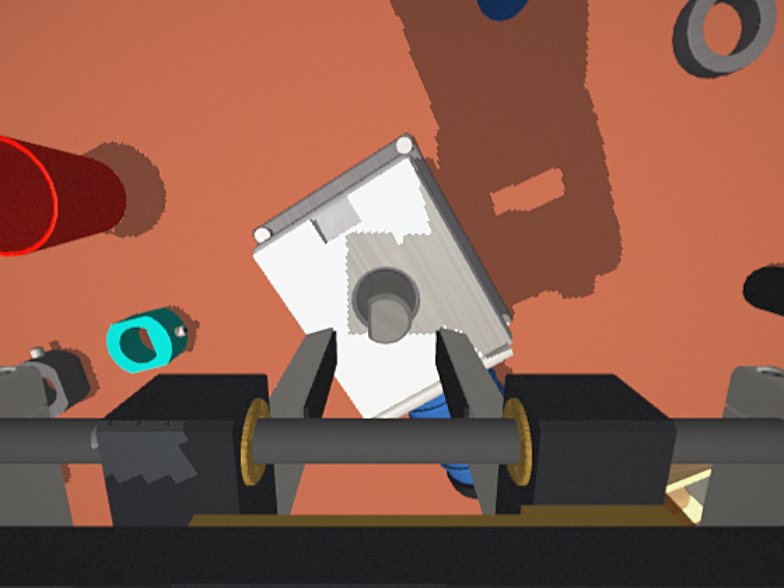

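The plate is level: its top face is at z = 0.0862 and its normal is vertical. The shaft top is between the fingers at (390,315), with the flat facing the left finger. Next I descend and grip the shaft.

Call:
jog_arm(rows=[{"slide":[0,0,0.03],"gripper":0.055,"spin":0},{"slide":[0,0,0.06],"gripper":0.055,"spin":0},{"slide":[0,0,0.076],"gripper":0.055,"spin":0},{"slide":[0,0,0.076],"gripper":0,"spin":0},{"slide":[0,0,0.076],"gripper":0,"spin":0},{"slide":[0,0,0.076],"gripper":0,"spin":0},{"slide":[0,0,0.076],"gripper":0,"spin":0},{"slide":[0,0,0.076],"gripper":0,"spin":0}], squeeze=15)

```text
time_s: 7.05
ee_pos: [0.5561, -0.0058, 0.2985]
eef_rot: [3.137, 0.003, 2.677]
force: [7.8, 13.5, -2.0]
grip_width: 0.0244
grip_force: 15.0
```

Call:
jog_arm(rows=[{"slide":[0,0.0025,0],"gripper":0,"spin":0},{"slide":[0,0.0025,0],"gripper":0,"spin":0}], squeeze=20)

```text
time_s: 7.25
ee_pos: [0.5567, -0.0049, 0.2984]
eef_rot: [-3.141, 0.001, 2.677]
force: [-3.1, -3.2, 5.1]
grip_width: 0.0249
grip_force: 20.0
```

Call:
jog_arm(rows=[{"slide":[-0.0003,0,0],"gripper":0,"spin":0.13},{"slide":[-0.0006,-0.0001,0],"gripper":0,"spin":0.26},{"slide":[-0.001,-0.0002,0],"gripper":0,"spin":0.39},{"slide":[-0.0012,-0.0003,0],"gripper":0,"spin":0.52},{"slide":[-0.0015,-0.0005,0],"gripper":0,"spin":0.65},{"slide":[-0.0018,-0.0007,0],"gripper":0,"spin":0.78},{"slide":[-0.002,-0.001,0],"gripper":0,"spin":0.91},{"slide":[-0.0021,-0.0012,0],"gripper":0,"spin":1.02}])

```text
time_s: 8.05
ee_pos: [0.5582, -0.0068, 0.2985]
eef_rot: [3.14, 0.001, 1.652]
force: [0.4, -1.1, 3.6]
grip_width: 0.0249
grip_force: 20.0
```

Call:
jog_arm(rows=[{"slide":[0,0,0],"gripper":0,"spin":0},{"slide":[0,0,0],"gripper":0,"spin":0}])

```text
time_s: 8.25
ee_pos: [0.5582, -0.0068, 0.2984]
eef_rot: [3.14, 0.001, 1.66]
force: [0.2, -0.6, 6.4]
grip_width: 0.0247
grip_force: 20.0
```

Call:
jog_arm(rows=[{"slide":[0,0,0],"gripper":0.045,"spin":0},{"slide":[0,0,0],"gripper":0.045,"spin":0},{"slide":[0,0,-0.04],"gripper":0.06,"spin":0},{"slide":[0,0,-0.08],"gripper":0.07,"spin":0},{"slide":[0,0,-0.12],"gripper":0.07,"spin":0},{"slide":[0,0,-0.13],"gripper":0.07,"spin":0},{"slide":[0,0,-0.13],"gripper":0.07,"spin":0}])

```text
time_s: 8.95
ee_pos: [0.5579, -0.0067, 0.4285]
eef_rot: [3.139, 0.0, 1.658]
force: [1.2, 0.4, -0.2]
grip_width: 0.0699
grip_force: 0.0
```

```bash
cat > /tmp/e.py <<'E'
from h import *
o=obs(); print(o['ee_pos'],o['eef_rot'])
p,d,W=cam('wrist'); save(p,'w4.png',1.4); np.savez('pics/w4.npz',p=p,W=W)
plate(W); [shaft(p,W,g0=g) for g in (300,350,400,450,500,550,600)]
# plate edges at z=.086
k=((abs(W[...,2]-.086)<.0025)).astype(np.uint8); k=cv2.morphologyEx(k,cv2.MORPH_OPEN,np.ones((3,3)))
l,lab,st,_=cv2.connectedComponentsWithStats(k); k=lab==1+np.argmax(st[1:,4]); print(cv2.minAreaRect(W[k][:,:2].astype(np.float32)*1000))
E
python3 /tmp/e.py
```

```text
[ 0.55788208 -0.00666007  0.42847857] [3.13912946e+00 4.02919115e-04 1.65786945e+00]
plate 7120 [ 0.535  -0.0047  0.0862] [-6.e-03 -4.e-04  1.e+00]
shaft 606 [556.   -6.1] 14.66 edge 22.547392 ang 0.122621596 dist 9.343250026693028
shaft 569 [556.1  -6.3] 14.52 edge 21.646162 ang 0.12386623 dist 9.405530692142918
shaft 492 [556.2  -6.6] 14.36 edge 18.95356 ang 0.077699006 dist 8.950353594981365
shaft 477 [556.8  -7.1] 13.66 edge 21.397696 ang 0.0752636 dist 8.488355631267211
shaft 463 [556.9  -7.3] 13.47 edge 18.62454 ang 0.07997196 dist 8.593570048511
shaft 457 [557.2  -6.8] 13.28 edge 19.856606 ang 0.1274772 dist 8.527620852560549
shaft 441 [555.6  -6.9] 12.44 edge 19.991938 ang 0.02995124 dist 6.884552453796077
((556.021240234375, -7.285560607910156), (140.60830688476562, 114.80776977539062), 4.987424850463867)
```

The shaft is aligned: the flat faces about 0.086 rad, the same as the plate's yaw of 0.087. Next I look at the collar.

Call:
jog_arm(rows=[{"slide":[-0.05,-0.011,0],"gripper":0.07,"spin":-0.15},{"slide":[-0.1,-0.022,0],"gripper":0.07,"spin":-0.3},{"slide":[-0.15,-0.033,0],"gripper":0.07,"spin":-0.45},{"slide":[-0.2,-0.044,0.02],"gripper":0.07,"spin":-0.6},{"slide":[-0.25,-0.055,0.04],"gripper":0.07,"spin":-0.74},{"slide":[-0.3,-0.065,0.048],"gripper":0.07,"spin":-0.89},{"slide":[-0.3035,-0.065,0.048],"gripper":0.07,"spin":-1.03},{"slide":[-0.3035,-0.065,0.048],"gripper":0.07,"spin":-1.18}])

```text
time_s: 9.8
ee_pos: [0.518, -0.3184, 0.3751]
eef_rot: [3.141, -0.005, 2.804]
force: [-0.1, 1.0, -0.8]
grip_width: 0.0703
grip_force: 0.0
```

Call:
jog_arm(rows=[{"slide":[0,0,0],"gripper":0.07,"spin":-0.15},{"slide":[0,0,0],"gripper":0.07,"spin":-0.3},{"slide":[0,0,0],"gripper":0.07,"spin":-0.3},{"slide":[0,0,0],"gripper":0.07,"spin":-0.3}])

```text
time_s: 10.2
ee_pos: [0.5192, -0.3146, 0.3778]
eef_rot: [3.14, -0.002, 3.097]
force: [-0.5, -0.0, -0.3]
grip_width: 0.07
grip_force: 0.0
```

```bash
cat > /tmp/c.py <<'E'
from h import *
o=obs(); print(o['ee_pos'],o['eef_rot'],o['qpos'],o['time_s'])
p,d,W=cam('wrist'); save(p,'w5.png',1.4); np.savez('pics/w5.npz',p=p,W=W)
b=(abs(W[...,2]-.0285)<.0035)&(np.hypot(W[...,0]-.509,W[...,1]+.315)<.05)
P=W[b][:,:2].astype(np.float32)*1000; c,r=cv2.minEnclosingCircle(P); print('outer',len(P),c,r,'rect',cv2.minAreaRect(P),W[b][:,2].mean())
c=np.array(c)
hh=cv2.approxPolyDP(cv2.convexHull(P),1.5,True)[:,0]; e=np.roll(hh,-1,0)-hh; L=np.hypot(*e.T)
for i in L.argsort()[::-1][:4]:
    n=np.array([e[i][1],-e[i][0]])/L[i]; n*=np.sign((hh[i]-c)@n); print('edge',L[i],n,(hh[i]-c)@n,'ang',np.arctan2(n[1],n[0]))
for r in finder.find_in('set_screw','wrist')[:4]: print('screw',r['confidence'],np.round(r['point'],4))
m=(W[...,2]>.008)&(W[...,2]<.022)&(np.hypot(W[...,0]-c[0]/1000,W[...,1]-c[1]/1000)<.04)&(np.hypot(W[...,0]-c[0]/1000,W[...,1]-c[1]/1000)>.0285)
print('scr pts',m.sum(),np.median(W[m],0))
E
python3 /tmp/c.py
```

```text
[ 0.51924547 -0.31460473  0.37781057] [ 3.14039542e+00 -1.91978621e-03  3.09667880e+00] [-6.05058585e-01  4.48847868e-01  1.38092412e+00 -5.91812158e-06
  1.31408317e+00 -2.13093840e+00] 10.2
outer 1073 (508.22772216796875, -314.53192138671875) 26.911453247070312 rect ((508.2437438964844, -314.42608642578125), (44.092552185058594, 53.44652557373047), 73.7194595336914) 0.02826337703250608
edge 31.161623 [-0.23948489 -0.97090006] 21.16444251709345 ang -1.8126316
edge 30.636305 [0.24875723 0.9685659 ] 21.571424337424105 ang 1.3193995
edge 16.829233 [0.9017022 0.4323575] 25.090645871139714 ang 0.44710565
edge 16.363039 [ 0.9667445  -0.25574428] 25.40854082997066 ang -0.2586175
screw 0.94 [ 0.5146 -0.2139  0.0277]
screw 0.75 [ 0.567  -0.3844  0.0253]
screw 0.68 [ 0.3894 -0.3523  0.0267]
scr pts 42 [ 0.47816136 -0.30549339  0.01806601]
```

View pics/w5.png

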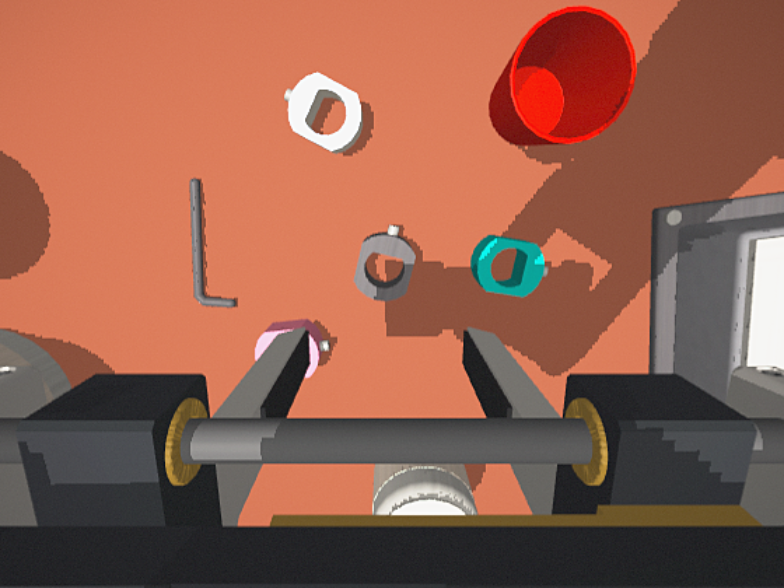

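The dark collar is at (385,265), its screw at (395,231) pointing away from the motor side. Centre (0.508,-0.3145), yaw about -0.247. The pink, turquoise and white look-alikes are clear of the fingers.

Call:
jog_arm(rows=[{"slide":[0.011,0,0.04],"gripper":0.062,"spin":0.14},{"slide":[0.011,0,0.08],"gripper":0.062,"spin":0.202},{"slide":[0.011,0,0.12],"gripper":0.062,"spin":0.202},{"slide":[0.011,0,0.15],"gripper":0.062,"spin":0.202},{"slide":[0.011,0,0.17],"gripper":0.062,"spin":0.202},{"slide":[0.011,0,0.176],"gripper":0.062,"spin":0.202},{"slide":[0.011,0,0.176],"gripper":0.062,"spin":0.202}])

```text
time_s: 11.0
ee_pos: [0.5083, -0.3142, 0.2028]
eef_rot: [3.141, -0.001, 2.898]
force: [-0.4, -1.3, -0.0]
grip_width: 0.0623
grip_force: 0.0
```

Call:
jog_arm(rows=[{"slide":[0,0,0],"gripper":0.04,"spin":0},{"slide":[0,0,0],"gripper":0.03,"spin":0},{"slide":[0,0,0],"gripper":0.03,"spin":0},{"slide":[0,0,0],"gripper":0.03,"spin":0},{"slide":[0,0,0],"gripper":0.03,"spin":0}], squeeze=40)

```text
time_s: 11.5
ee_pos: [0.5085, -0.3144, 0.2044]
eef_rot: [-3.141, 0.002, 2.899]
force: [-0.9, 0.4, 6.2]
grip_width: 0.0436
grip_force: 39.6
```

Call:
jog_arm(rows=[{"slide":[0,0,-0.01],"gripper":0.03,"spin":0},{"slide":[0,0,-0.04],"gripper":0.03,"spin":0},{"slide":[0,0,-0.08],"gripper":0.03,"spin":0},{"slide":[0,0.02,-0.12],"gripper":0.03,"spin":-0.05},{"slide":[0.005,0.06,-0.157],"gripper":0.03,"spin":-0.1},{"slide":[0.009,0.1,-0.166],"gripper":0.03,"spin":-0.15},{"slide":[0.013,0.145,-0.166],"gripper":0.03,"spin":-0.2},{"slide":[0.017,0.19,-0.166],"gripper":0.03,"spin":-0.25}])

```text
time_s: 12.3
ee_pos: [0.5371, -0.124, 0.3705]
eef_rot: [-3.141, 0.001, -3.133]
force: [0.4, -0.4, -2.7]
grip_width: 0.0439
grip_force: 39.6
```

Call:
jog_arm(rows=[{"slide":[0.004,0.037,0],"gripper":0.03,"spin":-0.04},{"slide":[0.008,0.07,0],"gripper":0.03,"spin":-0.07},{"slide":[0.01,0.09,0],"gripper":0.03,"spin":-0.08},{"slide":[0.01,0.1,0],"gripper":0.03,"spin":-0.08},{"slide":[0.01,0.1,0],"gripper":0.03,"spin":-0.08},{"slide":[0.01,0.1,0],"gripper":0.03,"spin":-0.08}])

```text
time_s: 12.9
ee_pos: [0.5268, -0.0265, 0.3694]
eef_rot: [-3.141, 0.0, -3.055]
force: [0.0, -1.1, -3.0]
grip_width: 0.0436
grip_force: 39.6
```

```bash
cat > /tmp/d.py <<'E'
from h import *
M=T(); o=obs(); print(o['ee_pos'],o['eef_rot'])
p,d,W=cam('wrist'); save(p,'w6.png',1.4); np.savez('pics/w6.npz',p=p,W=W,M=M)
Q=(W-M[:3,3])@M[:3,:3]
b=(abs(Q[...,2]-.175)<.006)&(abs(Q[...,0])<.05)&(abs(Q[...,1])<.0215)
P=Q[b]; print(b.sum(),np.histogram(P[:,2],8))
zt=np.median(P[:,2]); b&=abs(Q[...,2]-zt)<.002
P=Q[b][:,:2].astype(np.float32)*1000; print(zt,cv2.minEnclosingCircle(P),P.min(0),P.max(0))
m=(Q[...,2]>zt+.006)&(Q[...,2]<zt+.022)&(Q[...,0]>.0285)&(Q[...,0]<.042)&(abs(Q[...,1])<.015)
print('screw',m.sum(),np.median(Q[m],0),Q[m].max(0))
E
python3 /tmp/d.py
```

```text
[ 0.52680504 -0.02645181  0.36942637] [-3.14136724e+00  5.06312116e-05 -3.05486530e+00]
3943 (array([  13,   10,   11,  191, 2641,  830,  124,  123]), array([0.16910855, 0.17059481, 0.17208106, 0.17356731, 0.17505356,
       0.17653982, 0.17802607, 0.17951232, 0.18099857]))
0.17611389842592598 ((0.15662142634391785, 0.7653741240501404), 27.09143829345703) [-22.150791 -21.386307] [27.245142 21.489025]
screw 176 [0.03198661 0.0017332  0.18636503] [0.03446144 0.00643504 0.19331058]
```

View pics/w6.png

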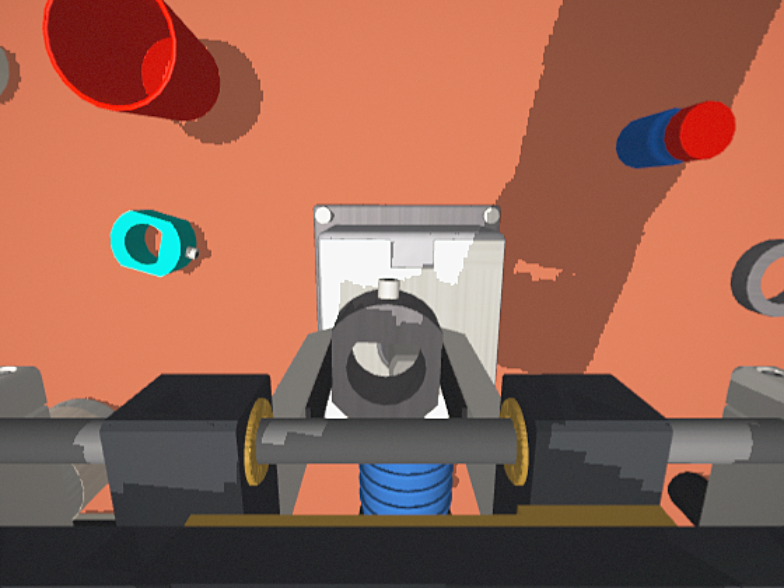

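The picture shows the collar in the fingers at (387,360), its screw at (388,288) towards the notch at (412,250). It sits centred in tool x and y, with its underside about 204 mm ahead of the TCP. Next I go over the shaft.

Call:
jog_arm(rows=[{"slide":[-0.0305,0.0168,0],"gripper":0.03,"spin":0},{"slide":[-0.0305,0.0168,0.01],"gripper":0.03,"spin":0},{"slide":[-0.0305,0.0168,0.02],"gripper":0.03,"spin":0},{"slide":[-0.0305,0.0168,0.025],"gripper":0.03,"spin":0},{"slide":[-0.0305,0.0168,0.03],"gripper":0.03,"spin":0},{"slide":[-0.0305,0.0168,0.03],"gripper":0.03,"spin":0}])

```text
time_s: 13.55
ee_pos: [0.5553, -0.0068, 0.3387]
eef_rot: [3.141, -0.001, -3.055]
force: [-1.0, -0.2, -2.0]
grip_width: 0.0439
grip_force: 39.6
```

Call:
jog_arm(rows=[{"slide":[-0.0003,0,0.002],"gripper":0.03,"spin":0},{"slide":[-0.0003,0,0.004],"gripper":0.03,"spin":0},{"slide":[-0.0003,0,0.006],"gripper":0.03,"spin":0},{"slide":[-0.0003,0,0.008],"gripper":0.03,"spin":0}])

```text
time_s: 13.95
ee_pos: [0.5559, -0.0064, 0.3313]
eef_rot: [-3.141, 0.0, -3.054]
force: [-0.4, -1.4, -1.7]
grip_width: 0.0439
grip_force: 39.6
```

Call:
jog_arm(rows=[{"slide":[0,0,0.003],"gripper":0.03,"spin":0},{"slide":[0,0,0.006],"gripper":0.03,"spin":0},{"slide":[0,0,0.009],"gripper":0.03,"spin":0},{"slide":[0,0,0.012],"gripper":0.03,"spin":0}])

```text
time_s: 14.35
ee_pos: [0.5559, -0.0065, 0.319]
eef_rot: [-3.141, -0.0, -3.054]
force: [-1.1, -3.2, -0.3]
grip_width: 0.0437
grip_force: 39.6
```

Call:
jog_arm(rows=[{"slide":[0,-0.0004,0.004],"gripper":0.03,"spin":0},{"slide":[0,-0.0004,0.008],"gripper":0.03,"spin":0},{"slide":[0,-0.0004,0.012],"gripper":0.03,"spin":0},{"slide":[0,-0.0004,0.016],"gripper":0.03,"spin":0},{"slide":[0,-0.0004,0.02],"gripper":0.03,"spin":0},{"slide":[0,-0.0004,0.024],"gripper":0.03,"spin":0}])

```text
time_s: 14.95
ee_pos: [0.556, -0.0067, 0.2949]
eef_rot: [3.141, -0.0, -3.054]
force: [-0.1, -0.7, -1.9]
grip_width: 0.0437
grip_force: 39.6
```

Call:
jog_arm(rows=[{"slide":[0,0,0.001],"gripper":0.03,"spin":0},{"slide":[0,0,0.002],"gripper":0.03,"spin":0},{"slide":[0,0,0.003],"gripper":0.03,"spin":0}])

```text
time_s: 15.25
ee_pos: [0.556, -0.0067, 0.2923]
eef_rot: [3.142, 0.0, -3.054]
force: [0.3, -0.8, -2.2]
grip_width: 0.0437
grip_force: 39.6
```

Call:
jog_arm(rows=[{"slide":[0,0,0.001],"gripper":0.03,"spin":0},{"slide":[0,0,0.002],"gripper":0.03,"spin":0},{"slide":[0,0,0.003],"gripper":0.03,"spin":0},{"slide":[0,0,0.003],"gripper":0.03,"spin":0}])

```text
time_s: 15.65
ee_pos: [0.556, -0.0067, 0.2903]
eef_rot: [-3.141, 0.001, -3.054]
force: [-5.9, 0.6, 10.1]
grip_width: 0.0441
grip_force: 39.7
```

Call:
jog_arm(rows=[{"slide":[0,0,0.0005],"gripper":0.03,"spin":0},{"slide":[0,0,0.0005],"gripper":0.03,"spin":0}])

```text
time_s: 15.85
ee_pos: [0.5559, -0.0067, 0.2902]
eef_rot: [-3.141, 0.001, -3.054]
force: [-8.1, 0.0, 14.7]
grip_width: 0.044
grip_force: 39.7
```

```bash
sed -i 's/w6/w7/' /tmp/d.py; python3 /tmp/d.py; python3 - <<'E'
from h import *
z=np.load('pics/w7.npz'); W=z['W']; 
k=(np.hypot(W[...,0]-.5,W[...,1]+.01)<.045)&(abs(W[...,2]-.086)<.01); q=W[k];c=q.mean(0);n=np.linalg.svd(q-c)[2][2];print('plate',c,n)
r=np.hypot(W[...,0]-.556,W[...,1]+.0067); k=(r>.018)&(r<.026)&(W[...,2]>.1)&(W[...,0]<.556); print('collar top z',np.median(W[k][:,2]),k.sum())
k=(r>.0285)&(r<.036)&(W[...,2]>.092)&(W[...,2]<.108)&(W[...,0]<.54); print('screw',W[k].mean(0)); print(obs()['force'],obs()['time_s'])
E
```

```text
[ 0.55593641 -0.00673472  0.2902454 ] [-3.14139789e+00  7.33935560e-04 -3.05418988e+00]
3380 (array([  63,   63,   59,  198, 2227,  662,   57,   51]), array([0.16900504, 0.17050313, 0.17200123, 0.17349932, 0.17499742,
       0.17649552, 0.17799361, 0.17949171, 0.1809898 ]))
0.17598547615789334 ((0.2323637753725052, 0.8848299980163574), 26.99672508239746) [-22.344557 -21.349108] [27.080519 21.488203]
screw 175 [0.03203467 0.00173444 0.18659472] [0.03438661 0.00640484 0.1921883 ]Traceback (most recent call last):
  File "<stdin>", line 2, in <module>
    fid = stack.enter_context(open(os.fspath(file), "rb"))
                              ~~~~^^^^^^^^^^^^^^^^^^^^^^^
FileNotFoundError: [Errno 2] No such file or directory: 'pics/w7.npz'
```

View pics/w7.png

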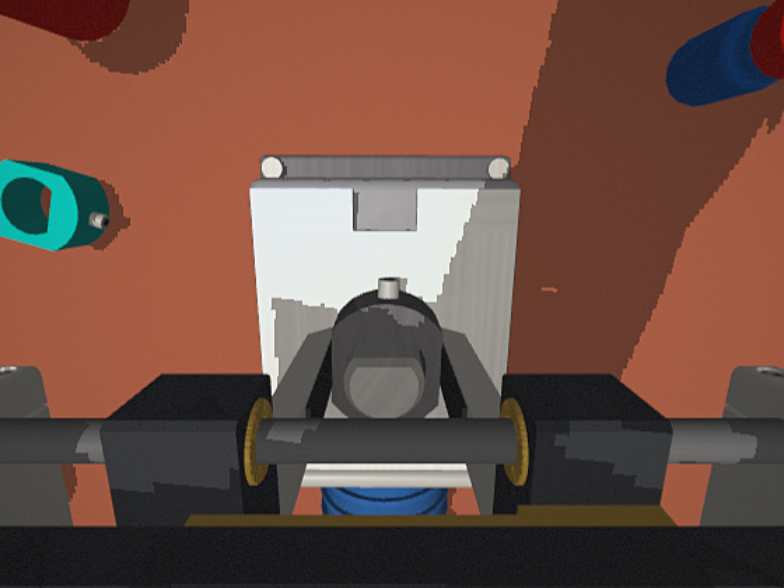

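The picture shows the collar down on the level plate with the shaft through its bore at (385,385). The screw (389,288) is in line with the notch (385,208), and the collar's top is at z = 0.114, which is 86 + 28 mm.

```bash
python3 -c "
from station import workorder; print(workorder.hand_in())"
```

```text
the job is handed in; nothing more can be done
None
```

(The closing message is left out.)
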